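Drop the condenser lens into its cell and screw the clamp ring down

TASK

Take the lens that fits the lens cell (the middle-sized of the three on the white mat) and drop it, dome up, into the open mouth of the cell from close above, so that it lies flat on the seat. Then turn the cell's knurled clamp ring clockwise (seen from above) down to its stop, so that the lens is held snug, and let go.

Things in the scene. Friction and masses are not known exactly. Their poses are not given: they have to be found in the camera images.
- lens: Lens to fit: glass in a bare metal rim, 32 mm diameter, straight rim 12 mm tall, clear dome on top (16 mm tall at centre), 30 g. Origin: centre of its flat underside, z up out of the dome; yaw does not matter. It starts dome up on a fixed white mat 3 mm thick. In a row on it, in any order, about 95 mm apart, lie also a larger (52 mm) and a smaller (21 mm) lens of the same make.
- cell_seat (a point): Centre of the flat seat in the lens cell, 36 mm above the table, where the lens's underside must lie; z up. The cell is a dark upright tube (51 mm outside) on a fixed metal foot 84 x 84 x 14 mm; the clamp ring turns round its top. Bore above the seat: 35 mm wide for 3 mm, then a steep lead-in to 48 mm. A dust cap and a screwdriver lie 60 mm or more from its axis.
- ring_top (a point): Centre of the clamp ring's top face, on the cell's axis, 14.5 mm above the seat when open. The ring: a knurled bare-metal sleeve, 62 mm outside, 48 mm inside (the mouth), 18 mm tall; three flat clips 3 mm thick lie on its top. Fingers do not fit beside the lens in the mouth: let go with the tips 6 mm above the top face. Grip it across its outside, any yaw, tips about 13 mm below its top.
- ring (a joint): Clamp ring angle, rad: 0 open, grows clockwise seen from above, hard stop at 1.2 (snug). Starts at 0 to 0.2; about 0.12 N m of friction; stays where left. Captive: it sinks 2.5 mm per rad as it turns and swings its three clips from the top face in over the lens's rim; closed, they bar the mouth.
Not all that is in view belongs to the job. What is shaped like the lens but orange or purple is not meant.

How it is judged:
On the way:
1. the lens lies flat on the seat, let go, while the ring is still open (under 0.5 rad) (horizontal distance between lens and cell_seat below 0.005 m and z of lens in the frame of cell_seat below 0.003 m and angle between lens's own z axis and vertical below 0.17 rad and contact force between lens and the fingers below 0.1 N and value of joint ring below 0.5 rad), for 0.2 s.
At the end, for the whole second after the job is handed in: The 32 mm lens lies dome up on the cell's seat (within 5 mm of its centre, 3 mm in height, 10 degrees of level), at rest, and the clamp ring is turned clockwise past 1.05 rad (its stop is at 1.2) (horizontal distance between lens and cell_seat below 0.005 m and z of lens in the frame of cell_seat between -0.003 and 0.003 m and angle between lens's own z axis and vertical below 0.17 rad and value of joint ring above 1.05 rad and linear speed of lens below 0.02 m/s); the robot touches nothing.
It fails at once if the lens is dropped from a height: loose from the fingers with its underside more than 50 mm above the seat (86 mm above the table) (height (world z) of lens above 0.086 m and contact force between lens and the fingers below 0.02 N).
It also fails if it takes over 51 s, if anything falls off the work surface, if the arm or the gripper's body presses on something with over 40 N, if the wrist force passes 120 N, or if a joint passes its speed limit or range.

ROBOT

A 7-joint arm with a two-finger parallel gripper is mounted at the origin on the work surface. World frame = base frame: x ahead of the robot, y to its left, z up, the work surface at z = 0. Lengths are in m, angles in rad, forces in N, time in s.
With the tool pointing down it reaches from about 0.425 to 0.875 m from the base axis. Payload 8.4 kg.
Tool frame: the origin (TCP) lies between the finger pads; the fingertips stand 8 mm ahead of it and the grasp point (between the pads) lies 11 mm behind it; z points along the fingers, y is the line along which they close (so a half turn about z gives the same grasp; the last joint's range is limited). The gripper opens to 85 mm and grips with 20 to 120 N. Pads are 22 mm wide; open, the fingers measure 114 mm over their backs; the gripper's body (76 mm by 85 mm) begins 54 mm behind the grasp point. The pads swing forward as they close: fully open they stand 13 mm farther back than shut.
Start: joints at [1.115, 0.333, 0.04, 1.465, -0.013, 1.343, -0.059], TCP at [0.227, -0.609, 0.239] pointing down, gripper open.
Joint ranges: [-2.58, 2.58], [-0.38, 2.09], [-1.3, 1.39], [0.25, 2.4], [-1.5, 4.64], [0.08, 2.09], [-2.65, 2.65]. Speed limits (rad/s): [2.22, 2.22, 2.79, 2.79, 3.14, 3.14, 3.14].

INTERFACE

Orientations are given as a unit quaternion [w, x, y, z].
In Python, from cell import r gives the robot as it stands.
- The arm moves only by the tool step_arm, never from a script. Its argument "motion" is a list of rows, each a list of 7 numbers: the turn, a rotation vector about the tool's x, y, z as a fraction of full scale, then the shift along the tool's x, y, z as a fraction of full scale, then the closure, from -1 (fully open) to 1 (shut). In form: [[ax, ay, az, dx, dy, dz, fingers], ...]. A call has 1 to 8 rows; each row shifts and turns the commanded pose from where the row before left it, along the tool's axes as they then stand; what a row does not reach is not made up. Full scale, the value 1, is 0.8 m for a shift and 0.12 rad for a turn. A row lasts 1/8 s, in which the tool goes at most 62.5 mm and 10.7 degrees, less where a joint would pass 70% of its speed; a pose out of reach is approached as far as the arm can. A call with a number of a shift or a turn outside -1 to 1 is refused whole. A call with a gripper value outside its range is refused whole. The fingers move at their own pace and stop on an object; the grip force is fixed at half the most. Time passes only in rows, so rows that do not move let the fingers close. It gives the time, the measured TCP pose, the force, the opening and the grip force at its end, in the units of the state.
- r.state(): the state, without advancing time (a new reading comes with each control period).
- r.snapshot(name): name is "side" or "top" or "wrist"; returns the picture (384x512x3 uint8, red, green, blue); there is no depth.
- r.camera_model(name): a dict with "K" (3x3 intrinsics, pixels), "view" (4x4, takes a point from world to camera coordinates). Camera axes: x right, y up, looking along -z (the intrinsics and any distortion apply to the point x, -y, -z); pixel columns grow to the right and rows downward; lengths in m; the calibration is good to about 2 mm. A picture is of the moment at which its call begins: read the wrist's pose just before it. camera_model takes no time and is no camera call; for the wrist camera it gives the pose at the moment of the call.
- r.finish_job(): hands the job in; it is judged then, once.
The state is a dict: "t": time; "qpos": joint angles; "joint_vel": joint speeds; "joint_efforts": joint torques, N m; "tcp_pos": TCP position; "tool_rot": TCP orientation; "ft_force": force on the tool from outside, world axes, zero at the start; "torque": the same for the moment, N m; "finger_gap": finger opening in m; "grip_force": force on a finger pad.
Only numpy, scipy, OpenCV 4.12 (cv2) and the standard library are available. Lean on these libraries where they do the work, as an engineer would, in place of code of your own. Each camera call takes 0.05 s, during which the arm holds its last target. There are 200 camera calls.

## Working session

There is one attempt and no reset: what is moved stays moved. The work goes in short steps, Python scripts to look and compute and a tool call to move; the robot and the scene stay as the last step left them, time stands still between calls to the robot, and variables do not carry over. Pictures are saved under pics/ and viewed, at most 10 in all, crops included, and the job is handed in when it is done.

Besides the shell and the picture viewer there is one more tool, called after "Emit:" as name(argument=value, ...) on one line, values as JSON. step_arm: Moves the arm, as the interface text tells. Shift numbers are shares of 0.8 m and turn numbers shares of 0.12 rad, none past 1 either way. Its arguments: {"type":"object","properties":{"motion":{"type":"array","items":{"type":"array","items":{"type":"number","minimum":-1,"maximum":1}}}},"required":["motion"]}

```bash
mkdir -p pics
python3 - <<'E'
from cell import r
import cv2
s=r.state(); print(s)
for n in ("top","side"):
    cv2.imwrite(f"pics/{n}0.png",cv2.resize(r.snapshot(n)[:,:,::-1],None,fx=1.5,fy=1.5,interpolation=cv2.INTER_CUBIC))
    print(n,r.camera_model(n))
E
```

```text
{'t': 0.0, 'qpos': array([ 1.11479454,  0.33393346,  0.03984158,  1.46625842, -0.01338899,
        1.34332178, -0.0584986 ]), 'joint_vel': array([-1.61022493e-03,  1.55619104e-03,  2.83328643e-04,  8.82011930e-06,
        1.45452760e-03,  1.91173015e-03,  1.12095895e-04]), 'joint_efforts': array([ 1.66907867e-03, -6.58562922e+01,  1.36604290e+00, -4.05549181e+01,
        1.68593304e-02,  1.29278022e-02,  5.13401255e-05]), 'tcp_pos': array([ 0.22686464, -0.60864844,  0.23841254]), 'tool_rot': array([-8.02637086e-04,  9.84126851e-01,  1.77464521e-01, -2.02236135e-04]), 'ft_force': array([-0.257409  ,  0.3840205 , -0.48914181]), 'torque': array([-0.03715317,  0.04079715, -0.01088417]), 'grip_force': 0.0, 'finger_gap': 0.08512836151350589}
top {'K': array([[401.42621082,   0.        , 259.47365604],
       [  0.        , 401.42621082, 188.15561401],
       [  0.        ,   0.        ,   1.        ]]), 'view': array([[ 0.00777232, -0.99917989,  0.03973827,  0.03318137],
       [ 0.99808992,  0.01018716,  0.06093216, -0.51601887],
       [-0.06128701,  0.03918878,  0.99735056, -0.70350483],
       [ 0.        ,  0.        ,  0.        ,  1.        ]])}
side {'K': array([[497.46067298,   0.        , 251.91250217],
       [  0.        , 497.46067298, 186.27721672],
       [  0.        ,   0.        ,   1.        ]]), 'view': array([[-0.9836647 , -0.17837922, -0.02417869,  0.5106342 ],
       [ 0.07113974, -0.50860378,  0.85805672, -0.05222799],
       [-0.16535686,  0.84232004,  0.51298544, -1.00954141],
       [ 0.        ,  0.        ,  0.        ,  1.        ]])}
```

View pics/top0.png

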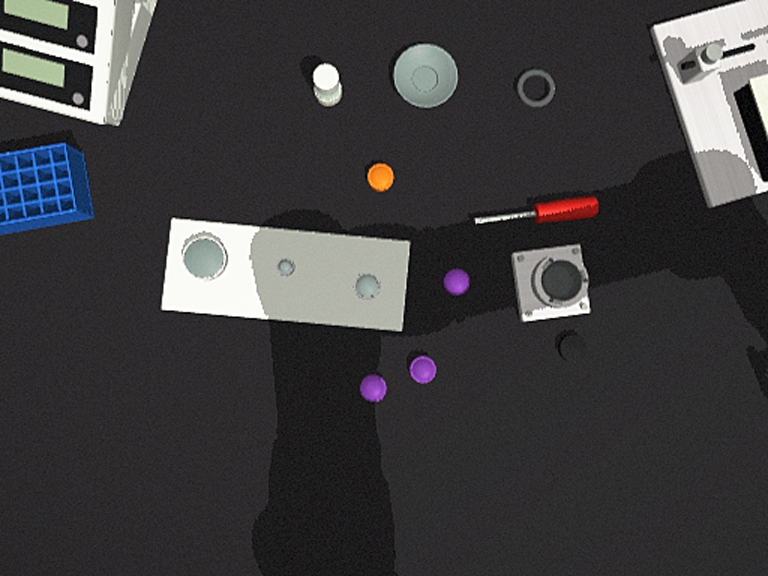

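View pics/side0.png

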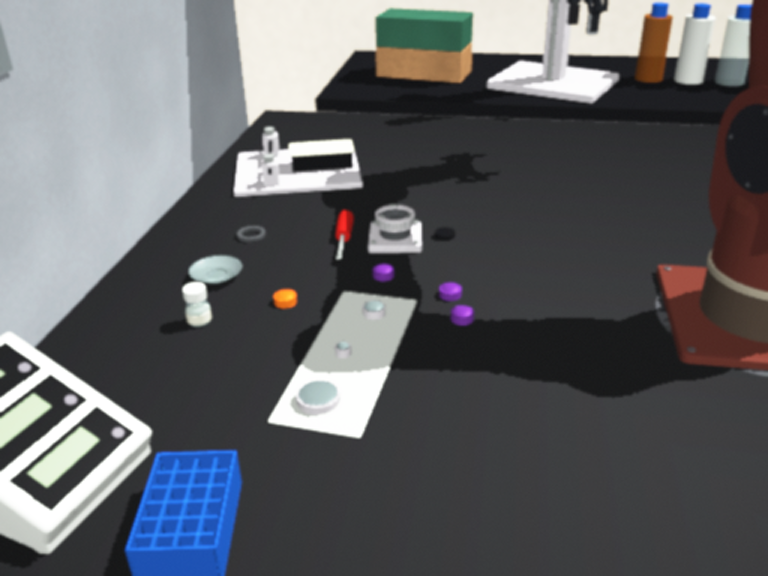

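The top view shows the lens row: large lens at (204,257), small at (286,267), and the 32 mm lens at (368,286). The cell mouth is near (561,282). In the side view the lens is at (374,309) and the cell at (395,222). I'll enlarge both spots.

```bash
cat > h.py <<'E'
from cell import r
import numpy as np, cv2
from scipy.spatial.transform import Rotation as R
def ray(cm,u,v,z):
    K,V=cm["K"],cm["view"]; d=np.array([(u-K[0,2])/K[0,0],-(v-K[1,2])/K[1,1],-1.])
    o=-V[:3,:3].T@V[:3,3]; d=V[:3,:3].T@d
    return o+d*(z-o[2])/d[2]
def proj(cm,p):
    K,V=cm["K"],cm["view"]; c=V[:3,:3]@np.array(p)+V[:3,3]
    return K[0,2]-K[0,0]*c[0]/c[2], K[1,2]+K[1,1]*c[1]/c[2]
def circle(img,cm,c,z,rad,col,f=1,off=(0,0)):
    pts=[proj(cm,[c[0]+rad*np.cos(a),c[1]+rad*np.sin(a),z]) for a in np.linspace(0,6.283,60)]
    pts=((np.array(pts)-off+.5)*f-.5).round().astype(np.int32)
    cv2.polylines(img,[pts],True,col,1)
def tool():
    s=r.state(); w=s["tool_rot"]; return s,R.from_quat([*w[1:],w[0]])
E
python3 - <<'E'
from h import *
cm=r.camera_model("top"); im=r.snapshot("top")[:,:,::-1]
f=8; out=[]
L=ray(cm,368.5/1.5-.5,286.5/1.5-.5,.015); C=ray(cm,561.5/1.5-.5,282/1.5-.5,.05)
print(L,C)
for p,z,rad in ((L,.015,.016),(C,.0505,.031)):
    u,v=proj(cm,[p[0],p[1],z]); o=(int(u)-24,int(v)-30)
    c=cv2.resize(np.ascontiguousarray(im[o[1]:o[1]+60,o[0]:o[0]+48]),None,fx=f,fy=f,interpolation=cv2.INTER_CUBIC)
    circle(c,cm,p,z,rad,(0,255,0),f,o)
    if rad>.02: circle(c,cm,p,z,.024,(0,255,255),f,o)
    out.append(c)
cv2.imwrite("pics/top1.png",np.hstack(out))
E
```

```text
[0.51124616 0.06337119 0.015     ] [ 0.51669752 -0.15794039  0.05      ]
```

View pics/top1.png

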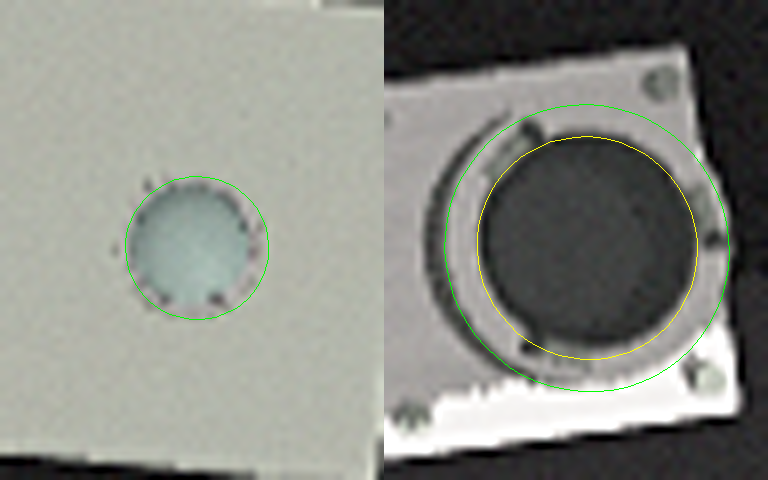

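The lens outline sits within about 1 mm of my estimate, with its centre at crop (193,247). The mouth is centred at about (589,241) against my 588,247. I'm moving toward the cell now.

Emit:
step_arm(motion=[[0,0,0,0.061,-0.0287,0,-1],[0,0,0,0.061,-0.0287,0,-1],[0,0,0,0.061,-0.0287,0,-1],[0,0,0,0.061,-0.0287,0,-1],[0,0,0,0.061,-0.0287,0,-1],[0,0,0,0.061,-0.0287,0,-1],[0,0,0,0.061,-0.0287,0,-1],[0,0,0,0.061,-0.0287,0,-1]])

```text
t: 1.15
tcp_pos: [0.5296, -0.2992, 0.2391]
tool_rot: [-0.0, 0.984, 0.177, -0.0]
ft_force: [-0.0, -0.7, 0.5]
finger_gap: 0.0856
grip_force: 0.0
```

Run:
```python
from h import *
s,T=tool(); print(s["t"],s["tcp_pos"],T.as_matrix().round(3),s["qpos"].round(2))
V=r.camera_model("wrist")["view"]; K=r.camera_model("wrist")["K"]
o=-V[:3,:3].T@V[:3,3]; print(K,"cam in tool",T.inv().apply(o-s["tcp_pos"]),"look in tool",T.inv().apply(-V[2,:3]),"right",T.inv().apply(V[0,:3]))
print("to cell",T.inv().apply(np.array([.5175,-.158,s["tcp_pos"][2]])-s["tcp_pos"])/.8,"lens",T.inv().apply(np.array([.511,.064,s["tcp_pos"][2]])-s["tcp_pos"])/.8)
```

```text
1.15 [ 0.52955282 -0.29922073  0.23913777] [[ 0.937  0.349 -0.   ]
 [ 0.349 -0.937  0.   ]
 [-0.    -0.    -1.   ]] [ 0.61  0.26 -0.21  1.56  0.06  1.33 -0.82]
[[298.81477305   0.         253.33034017]
 [  0.         298.81477305 194.35322552]
 [  0.           0.           1.        ]] cam in tool [ 0.06899787  0.00042615 -0.13373322] look in tool [-2.70929385e-01 -6.05752498e-04  9.62599035e-01] right [5.84913518e-04 9.99999514e-01 7.93915676e-04]
to cell [ 4.75028985e-02 -1.70680571e-01  1.27083684e-05] lens [ 1.36757943e-01 -4.33560396e-01  2.86601139e-05]
```

Emit:
step_arm(motion=[[0,0,0,0.016,-0.0569,0.03,-1],[0,0,0,0.016,-0.0569,0.03,-1],[0,0,0,0.016,-0.0569,0.03,-1],[0,0,-1,0,0,0,-1],[0,0,-1,0,0,0,-1],[0,0,-1,0,0,0,-1],[0,0,-1,0,0,0,-1],[0,0,-1,0,0,0,-1]])

```text
t: 2.15
tcp_pos: [0.5168, -0.1592, 0.1671]
tool_rot: [-0.0, 0.887, 0.462, -0.0]
ft_force: [-0.4, 0.7, 0.0]
finger_gap: 0.0853
grip_force: 0.0
```

Emit:
step_arm(motion=[[0,0,-1,0,0,0,-1],[0,0,-1,0,0,0,-1],[0,0,-1,0,0,0,-1],[0,0,-1,0,0,0,-1],[0,0,-1,0,0,0,-1],[0,0,0,0,0,0,-1],[0,0,0,0,0,0,-1]])

```text
t: 3.02
tcp_pos: [0.5169, -0.1592, 0.1672]
tool_rot: [-0.0, 0.713, 0.701, -0.0]
ft_force: [0.2, -0.5, 0.5]
finger_gap: 0.0853
grip_force: 0.0
```

```bash
cat > look.py <<'E'
from h import *
import sys
s,T=tool(); print(s["t"],s["tcp_pos"],T.as_matrix()[:2,:2].round(4).tolist(),"q7",s["qpos"][6].round(2))
cm=r.camera_model("wrist"); im=r.snapshot("wrist")[:,:,::-1]
name,x,y=sys.argv[1],float(sys.argv[2]),float(sys.argv[3])
cs=[tuple(map(float,a.split(","))) for a in sys.argv[4:]]
im=cv2.resize(im,None,fx=1.5,fy=1.5,interpolation=cv2.INTER_CUBIC)
for z,rad in cs: circle(im,cm,(x,y),z,rad,(0,255,0),1.5)
cv2.imwrite(f"pics/{name}.png",im)
np.save(name,cm)
E
python3 look.py w1 .5175 -.158 .0505,.031 .0505,.024
```

```text
3.025 [ 0.51690454 -0.15923068  0.16724706] [[0.0167, 0.9999], [0.9999, -0.0167]] q7 0.13
```

View pics/w1.png

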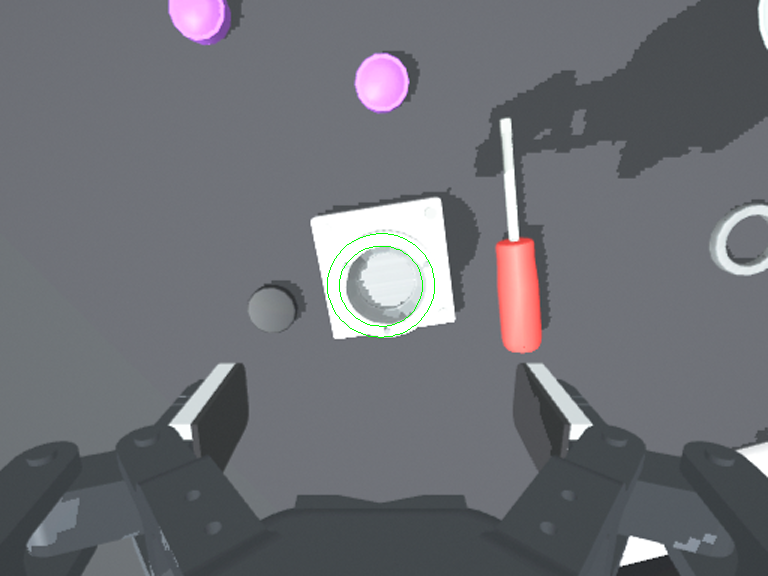

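The wrist view shows the cell with its mouth at about (385,285), close to the predicted circle. I'll enlarge that part.

Run:
```python
from h import *
cm=np.load("w1.npy",allow_pickle=True).item()
im=r.snapshot("wrist")[:,:,::-1]; o=(200,125);f=6
c=im[o[1]:o[1]+110-15,o[0]:o[0]+115]
c=(255*(c/255.)**2.5).astype(np.uint8)
c=cv2.resize(c,None,fx=f,fy=f,interpolation=cv2.INTER_CUBIC)
for z,q in ((.0505,.031),(.0505,.024)): circle(c,cm,(.5175,-.158),z,q,(0,255,0),f,o)
cv2.imwrite("pics/w1c.png",c)
```

```text
(no output)
```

View pics/w1c.png

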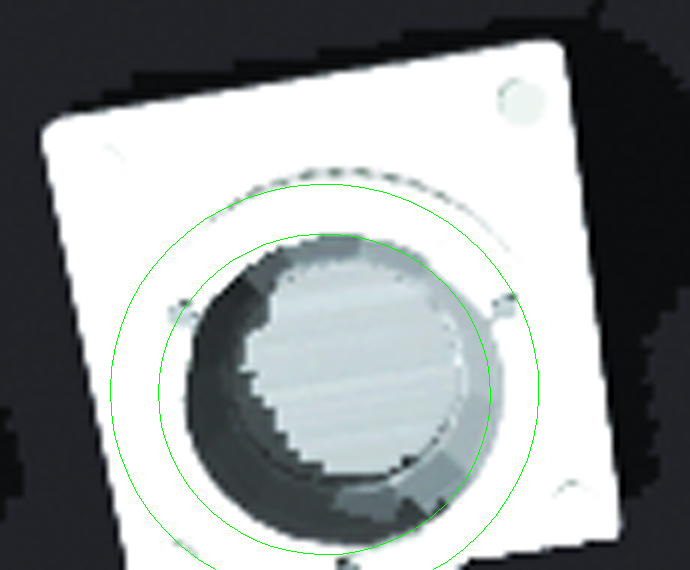

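The enlarged mouth and its three clips centre at about (344,391), where the overlay centre is (325,394). That puts the cell 2 to 3 mm further in +x by the wrist camera. I'll use an average of about (0.519, -0.158) and go to the lens.

Emit:
step_arm(motion=[[0,0,0,0.0558,-0.0024,0.01,-1],[0,0,0,0.0558,-0.0024,0.01,-1],[0,0,0,0.0558,-0.0024,0.01,-1],[0,0,0,0.0558,-0.0024,0.01,-1],[0,0,0,0.0558,-0.0024,0.01,-1],[0,0,0,0,0,0,-1],[0,0,0,0,0,0,-1]])

```text
t: 4.0
tcp_pos: [0.5106, 0.0636, 0.1273]
tool_rot: [0.0, 0.712, 0.702, -0.0]
ft_force: [0.4, -1.2, 0.2]
finger_gap: 0.0856
grip_force: 0.0
```

```bash
python3 look.py w2 .511 .064 .015,.016 .003,.016
```

```text
4.0 [0.51055813 0.06356709 0.12732227] [[0.0147, 0.9999], [0.9999, -0.0147]] q7 -0.33
```

View pics/w2.png

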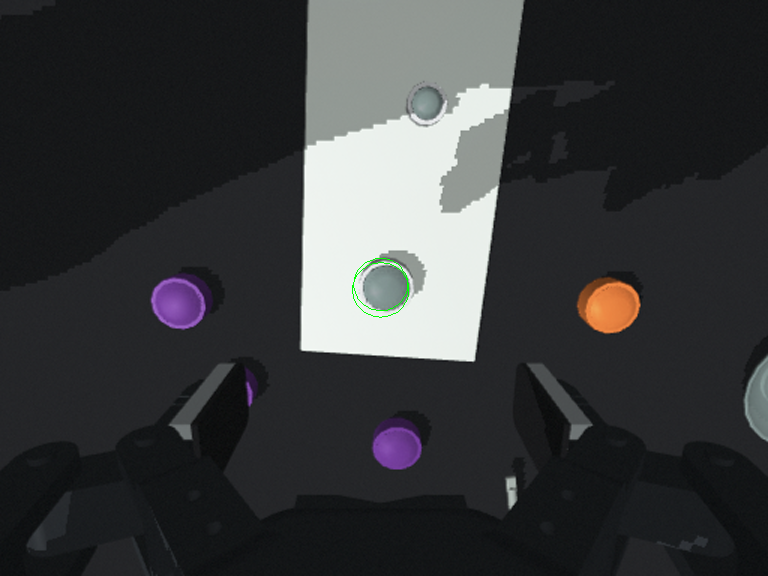

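The lens centre is at (386,287) against the overlay's (380,287). That is the same +x bias of about 3 mm that I saw at the cell, so it is systematic. The path down is clear, so I'm descending to grasp.

Emit:
step_arm(motion=[[0,0,0,0,0.0025,0.04,-1],[0,0,0,0,0,0.04,-1],[0,0,0,0,0,0.035,-1],[0,0,0,0,0,0.024,-1],[0,0,0,0,0,0,-1],[0,0,0,0,0,0,0.2],[0,0,0,0,0,0,0.5],[0,0,0,0,0,0,1]])

```text
t: 5.05
tcp_pos: [0.513, 0.0641, 0.0169]
tool_rot: [0.0, 0.712, 0.702, 0.0]
ft_force: [0.6, 0.8, -1.0]
finger_gap: 0.0322
grip_force: 0.0
```

Emit:
step_arm(motion=[[0,0,0,0,0,0,1],[0,0,0,0,0,0,1],[0,0,0,0,0,0,1],[0,0,0,0,0,0,1]])

```text
t: 5.55
tcp_pos: [0.5131, 0.0641, 0.0173]
tool_rot: [0.001, 0.712, 0.702, 0.0]
ft_force: [-2.3, -0.7, 9.2]
finger_gap: 0.0284
grip_force: 58.5
```

Run:
```python
from h import *
print(tool()[0]["finger_gap"], tool()[0]["ft_force"])
a=r.snapshot("wrist")[150:330,150:370,::-1]; c=r.snapshot("side")[150:270,190:310,::-1]
cv2.imwrite("pics/g1.png",np.hstack([cv2.resize(a,(528,432),interpolation=cv2.INTER_CUBIC),cv2.resize(c,(270,432),interpolation=cv2.INTER_CUBIC)]))
```

```text
0.028392574662531728 [-2.33278977 -0.65897161  9.17429506]
```

View pics/g1.png

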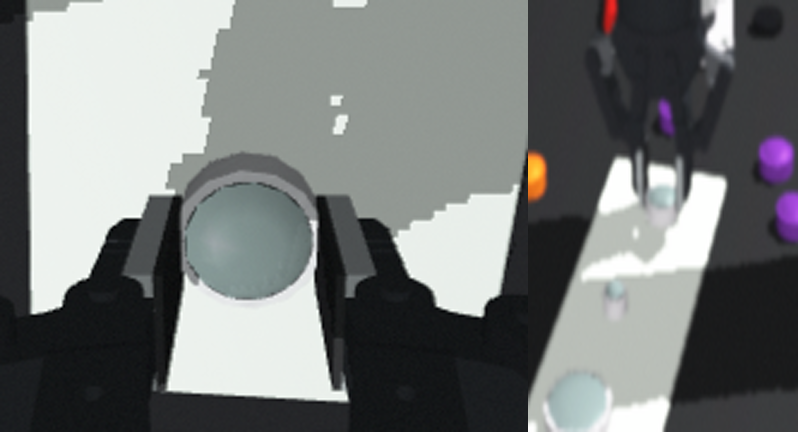

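The lens looks level and centred between the pads, with its centre at (250,240). I'll lift a little and check that it holds.

Emit:
step_arm(motion=[[0,0,0,0,0,-0.005,1],[0,0,0,0,0,-0.01,1],[0,0,0,0,0,-0.015,1],[0,0,0,0,0,0,1],[0,0,0,0,0,0,1]])

```text
t: 6.28
tcp_pos: [0.5125, 0.064, 0.0402]
tool_rot: [0.0, 0.712, 0.702, 0.0]
ft_force: [-0.1, -0.2, 0.0]
finger_gap: 0.028
grip_force: 59.2
```

Run:
```python
from h import *
s,T=tool(); print(s["tcp_pos"],s["finger_gap"],s["grip_force"],s["ft_force"],s["t"])
cm=r.camera_model("wrist"); print("tcp px",proj(cm,s["tcp_pos"]))
a=r.snapshot("wrist")[150:330,150:370,::-1]; c=r.snapshot("side")[150:240,210:280,::-1]
cv2.imwrite("pics/g2.png",np.hstack([cv2.resize(a,(440,360),interpolation=cv2.INTER_CUBIC),cv2.resize(c,(280,360),interpolation=cv2.INTER_CUBIC)]))
```

```text
[0.51252188 0.06397709 0.0402093 ] 0.028020902115644408 59.16205644607544 [-0.08857687 -0.17537243  0.0409725 ] 6.275
tcp px (np.float64(252.69052964572893), np.float64(254.84750605765487))
```

View pics/g2.png

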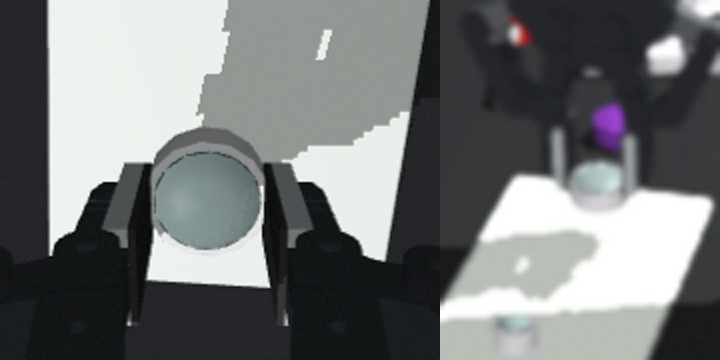

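The lens is held level, with its rim protruding below the tips. Next I carry it over the cell.

Emit:
step_arm(motion=[[0,0,0,0,0,-0.03,1],[0,0,0,-0.027,0.002,-0.026,1],[0,0,0,-0.05,0.002,0,1],[0,0,0,-0.05,0.002,0,1],[0,0,0,-0.05,0.002,0,1],[0,0,0,-0.05,0.002,0,1],[0,0,0,-0.05,0.002,0,1],[0,0,0,0,0.002,0,1]])

```text
t: 7.38
tcp_pos: [0.5198, -0.1614, 0.0843]
tool_rot: [-0.0, 0.714, 0.7, -0.001]
ft_force: [-0.2, 1.3, -0.8]
finger_gap: 0.0285
grip_force: 59.2
```

Emit:
step_arm(motion=[[0,0,0,0,0,0,1],[0,0,0,0,0,0,1]])

```text
t: 7.62
tcp_pos: [0.5206, -0.1563, 0.0848]
tool_rot: [-0.0, 0.711, 0.703, 0.0]
ft_force: [-0.7, 0.3, -0.5]
finger_gap: 0.0285
grip_force: 59.2
```

Run:
```python
from h import *
s,T=tool(); print(s["tcp_pos"],s["finger_gap"],s["grip_force"],s["t"],T.as_matrix()[:2,:2],s["qpos"][6])
cm=r.camera_model("wrist"); im=r.snapshot("wrist")[:,:,::-1]
o=(165,140);f=4.5;c=cv2.resize(np.ascontiguousarray(im[o[1]:o[1]+120,o[0]:o[0]+170]),None,fx=f,fy=f,interpolation=cv2.INTER_CUBIC)
c=(255*(c/255.)**1.6).astype(np.uint8)
for q in (.031,.024): circle(c,cm,(.519,-.1577),.0505,q,(0,255,0),f,o)
circle(c,cm,s["tcp_pos"][:2],s["tcp_pos"][2]-.0025,.016,(0,0,255),f,o)
cv2.imwrite("pics/p1.png",c)
```

```text
[ 0.52063477 -0.1562708   0.08478791] 0.028547354269868472 59.241244196891785 7.625 [[ 0.01215592  0.99992608]
 [ 0.99992597 -0.01215578]] 0.08165972046091113
```

View pics/p1.png

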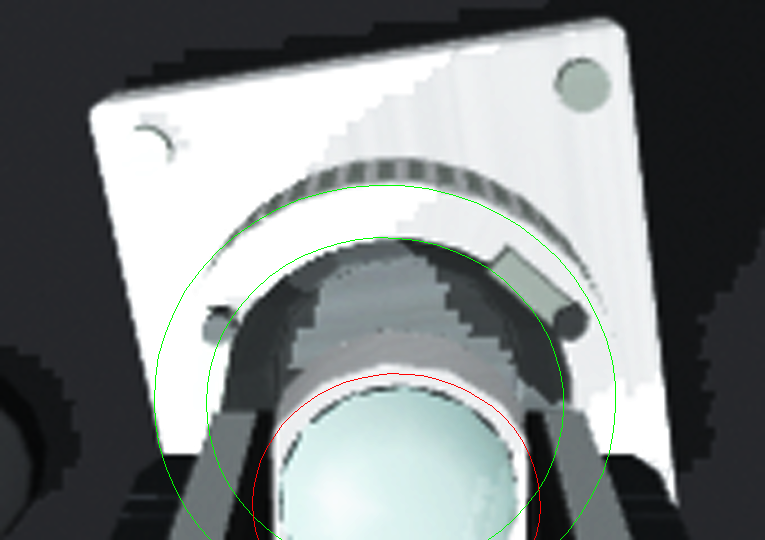

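The mouth spans columns 228 to 572 (centre 400) and the lens centre is at 398, so they are aligned sideways. I'll correct about 1.5 mm in y, lower and settle.

Emit:
step_arm(motion=[[0,0,0,-0.002,0,0.006,1],[0,0,0,0,0,0.01,1],[0,0,0,0,0,0.01,1],[0,0,0,0,0,0,1],[0,0,0,0,0,0,1]])

```text
t: 8.3
tcp_pos: [0.5206, -0.1592, 0.0641]
tool_rot: [-0.0, 0.712, 0.702, 0.0]
ft_force: [0.2, 0.3, -0.3]
finger_gap: 0.0284
grip_force: 59.2
```

Emit:
step_arm(motion=[[0,0,0,0.0012,0,0,1],[0,0,0,0,0,0,1],[0,0,0,0,0,0,-1],[0,0,0,0,0,0,-1],[0,0,0,0,0,0,-1],[0,0,0,0,0,0,-1],[0,0,0,0,0,0,-1],[0,0,0,0,0,-0.04,-1]])

```text
t: 9.3
tcp_pos: [0.5189, -0.1579, 0.0944]
tool_rot: [-0.002, 0.712, 0.702, -0.001]
ft_force: [0.6, -0.2, 1.2]
finger_gap: 0.0854
grip_force: 0.0
```

Emit:
step_arm(motion=[[0,0,0,0,0,-0.04,-1],[0,0,0,0,0,0,-1],[0,0,0,0,0,0,-1]])

```text
t: 9.68
tcp_pos: [0.5202, -0.1583, 0.1276]
tool_rot: [-0.0, 0.712, 0.702, -0.0]
ft_force: [-1.1, 0.1, -1.0]
finger_gap: 0.0854
grip_force: 0.0
```

Run:
```python
from h import *
s,T=tool(); print(s["tcp_pos"],s["finger_gap"],s["t"],T.as_matrix()[:2,:2],s["qpos"][6])
cm=r.camera_model("wrist"); im=r.snapshot("wrist")[:,:,::-1]
o=(190,130);f=5;c=cv2.resize(np.ascontiguousarray(im[o[1]:o[1]+115,o[0]:o[0]+130]),None,fx=f,fy=f,interpolation=cv2.INTER_CUBIC)
c=(255*(c/255.)**1.6).astype(np.uint8)
circle(c,cm,(.5208,-.158),.0505,.031,(0,255,0),f,o)
circle(c,cm,(.5208,-.158),.048,.016,(0,0,255),f,o)
cv2.imwrite("pics/p2.png",c)
```

```text
[ 0.52022585 -0.15832718  0.12762876] 0.08536491593751946 9.675 [[ 0.01412567  0.99990009]
 [ 0.99990023 -0.01412566]] 0.10518057524373783
```

View pics/p2.png

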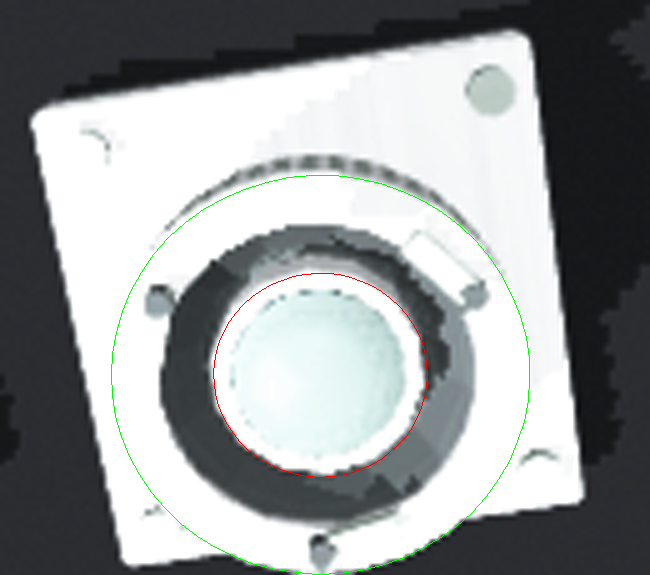

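The lens lies flat and centred in the mouth: its rim matches the red circle predicted for the seat, and the ring is still open. Now I grip the ring.

Emit:
step_arm(motion=[[0,0,0,0,0,0.035,-1],[0,0,0,0,0,0.035,-1],[0,0,0,0,0,0.025,-1],[0,0,0,0,0,0.0145,-1],[0,0,0,0,0,0,-1],[0,0,0,0,0,0,-1]])

```text
t: 10.48
tcp_pos: [0.521, -0.1583, 0.0411]
tool_rot: [0.0, 0.712, 0.702, 0.0]
ft_force: [0.1, 0.1, 0.4]
finger_gap: 0.0855
grip_force: 0.0
```

Emit:
step_arm(motion=[[0,0,0,0,0,0,1],[0,0,0,0,0,0,1],[0,0,0,0,0,0,1],[0,0,0,0,0,0,1]])

```text
t: 10.98
tcp_pos: [0.5206, -0.1585, 0.0418]
tool_rot: [0.0, 0.712, 0.702, -0.0]
ft_force: [-4.7, 0.4, 10.9]
finger_gap: 0.0601
grip_force: 62.1
```

Emit:
step_arm(motion=[[0,0,0.5,0,0,0.0002,1],[0,0,0.8,0,0,0.0003,1],[0,0,0.8,0,0,0.0003,1],[0,0,0.8,0,0,0.0003,1],[0,0,0.8,0,0,0.0003,1],[0,0,0.8,0,0,0.0003,1]])

```text
t: 11.72
tcp_pos: [0.5205, -0.1585, 0.0404]
tool_rot: [0.0, 0.874, 0.485, -0.0]
ft_force: [-5.1, 0.5, 12.0]
finger_gap: 0.06
grip_force: 62.1
```

```bash
cat > q.py <<'E'
from h import *
s,T=tool(); m=T.as_matrix(); print(s["t"],s["tcp_pos"],"yaw",np.arctan2(m[1,0],m[0,0]),"q7",s["qpos"][6],s["ft_force"].round(1),s["torque"].round(2),s["finger_gap"])
E
python3 q.py
```

```text
11.725 [ 0.52045497 -0.15848038  0.04038703] yaw 1.0136735296746242 q7 -0.4546347857387727 [-5.1  0.5 12. ] [0.15 1.27 0.13] 0.05998803663530538
```

Emit:
step_arm(motion=[[0,0,0.7,0,0,0.0003,1],[0,0,0.7,0,0,0.0003,1],[0,0,0.7,0,0,0.0003,1],[0,0,0.7,0,0,0.0003,1],[0,0,0.5,0,0,0.0002,1],[0,0,0.4,0,0,0.0001,1],[0,0,0,0,0,0,1]])

```text
t: 12.6
tcp_pos: [0.5204, -0.1584, 0.0394]
tool_rot: [0.0, 0.959, 0.282, -0.0]
ft_force: [-7.1, 0.8, 12.9]
finger_gap: 0.0599
grip_force: 62.4
```

```bash
python3 q.py
```

```text
12.6 [ 0.52043106 -0.15841758  0.03936983] yaw 0.5720082971975557 q7 -0.8709038330133274 [-7.1  0.8 12.9] [ 0.19  1.44 -0.09] 0.059877857005292794
```

Emit:
step_arm(motion=[[0,0,0.4,0,0,0.0001,1],[0,0,0.4,0,0,0.0001,1],[0,0,0,0,0,0,1]])

```text
t: 12.98
tcp_pos: [0.5205, -0.1584, 0.0392]
tool_rot: [0.0, 0.972, 0.236, -0.0]
ft_force: [-7.0, 2.5, 13.4]
finger_gap: 0.0599
grip_force: 62.4
```

```bash
python3 q.py
```

```text
12.975 [ 0.52046356 -0.15843712  0.03923904] yaw 0.4759734793158217 q7 -0.9614015741657794 [-7.   2.5 13.4] [ 0.17  1.46 -0.01] 0.05987074701665155
```

Emit:
step_arm(motion=[[0,0,0.4,0,0,0.0001,1],[0,0,0.4,0,0,0.0001,1],[0,0,0,0,0,0,1]])

```text
t: 13.35
tcp_pos: [0.5205, -0.1584, 0.0391]
tool_rot: [0.001, 0.982, 0.191, -0.0]
ft_force: [-7.5, 0.4, 15.4]
finger_gap: 0.0598
grip_force: 62.1
```

```bash
python3 q.py
```

```text
13.35 [ 0.52045872 -0.15837436  0.03914843] yaw 0.3837820852427534 q7 -1.0499390068909604 [-7.5  0.4 15.4] [0.02 1.72 1.91] 0.059762509219063245
```

The moment has risen to 1.9 N m after about 1.17 rad, so the ring is at its stop. I'll let go and lift.

Emit:
step_arm(motion=[[0,0,0,0,0,0,-1],[0,0,0,0,0,0,-1],[0,0,0,0,0,0,-1],[0,0,0,0,0,0,-1],[0,0,0,0,0,-0.03,-1],[0,0,0,0,0,-0.06,-1],[0,0,0,0,0,-0.06,-1],[0,0,0,0,0,0,-1]])

```text
t: 14.35
tcp_pos: [0.5229, -0.1588, 0.1617]
tool_rot: [0.002, 0.982, 0.189, 0.003]
ft_force: [-0.5, 0.2, -0.5]
finger_gap: 0.0854
grip_force: 0.0
```

Run:
```python
import runpy; runpy.run_path("q.py")
from h import *
# clips over rim: brightness pattern of lens rim annulus (r=14..15.5 mm) by world angle
cm=r.camera_model("wrist"); im=cv2.cvtColor(r.snapshot("wrist"),cv2.COLOR_RGB2GRAY)
for rad,z in ((.010,.050),(.015,.0505),(.019,.0505),(.028,.048)):
    print(rad,[int(im[int(round(v)),int(round(u))]) for u,v in (proj(cm,[.5205+rad*np.cos(a),-.1582+rad*np.sin(a),z]) for a in np.arange(0,6.28,.2618))])
```

```text
14.35 [ 0.5229315  -0.15883737  0.16169586] yaw 0.38066075232805924 q7 -1.0167909312209784 [-0.5  0.2 -0.5] [-0.01  0.04  0.06] 0.08540308732238723
0.01 [124, 127, 128, 127, 127, 123, 126, 128, 139, 145, 140, 143, 145, 151, 152, 154, 146, 147, 144, 139, 138, 134, 136, 132]
0.015 [237, 238, 235, 224, 233, 219, 187, 203, 161, 235, 135, 80, 59, 102, 197, 50, 52, 160, 104, 230, 231, 231, 189, 234]
0.019 [62, 71, 62, 59, 50, 53, 186, 67, 65, 65, 57, 56, 51, 50, 197, 50, 50, 53, 47, 59, 62, 71, 187, 56]
0.028 [235, 234, 234, 234, 234, 234, 93, 234, 235, 236, 237, 239, 240, 241, 99, 242, 241, 240, 239, 238, 237, 236, 97, 234]
```

The samples show three clips crossing the gap at 120° spacing, pointing radially in over the rim, with the glass centred. Handing in.

```bash
python3 -c "
from cell import r
print(r.finish_job())"
```

```text
the job is handed in; nothing more can be done
None
```

The 32 mm lens is on the seat dome up, the clamp ring is turned about 1.17 rad clockwise to its stop, the gripper is clear, and the job was handed in at about 14.4 s; no verdict came back.

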